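# Complete the lamp-mount kit

### The job

Complete the lamp-mount kit in the wooden tray so that it holds exactly one bracket, one red cover and one brass shaft, each in a compartment of its own. One part is already in the tray: leave it in, skip its duplicate, and gently set down (do not drop) one of each missing type from the mat, flat on the compartment floor, brackets and covers the same way up as they lay. Leave the spare parts, the blue knob, the brush, the jar and the mug where they are.

Things in the scene. Friction and masses are not known exactly. Their poses are not given: they have to be found in the camera images.
- tray: fixed wooden kit tray, 295 (x) x 120 (y), walls 22 high and 5 thick, with two dividers across it 21 high, making three compartments in a row along x, each 90 (x) x 110 (y) inside. Origin: centre of the underside, on the bench; z up
- pad0: fixed thin black rubber liner, 88 (x) x 108 (y) x 2 thick, filling the floor of one of the tray's three compartments (which one varies); axes as the tray's. Origin: centre of its underside, 3 above the bench; its top, on which parts rest, is 5 above the bench
- pad1: fixed thin black rubber liner, 88 (x) x 108 (y) x 2 thick, filling the floor of one of the tray's three compartments (which one varies); axes as the tray's. Origin: centre of its underside, 3 above the bench; its top, on which parts rest, is 5 above the bench
- pad2: fixed thin black rubber liner, 88 (x) x 108 (y) x 2 thick, filling the floor of one of the tray's three compartments (which one varies); axes as the tray's. Origin: centre of its underside, 3 above the bench; its top, on which parts rest, is 5 above the bench
- mat: fixed grey mat, 270 (x) x 380 (y) x 5 thick, on the bench, with the loose parts on it. Origin: centre of its underside
- bracket_a: U-shaped silver aluminium bracket (one of two alike), open side up: base 36 (x) x 40 (y) x 6, two cheeks 5 thick, 30 long in x and rising to 36, their outer faces 40 apart across y (grip it across these, between 6 and 22 above its underside). 70 g. Origin: centre of the underside; z up. Starts either on the mat, or in the tray as the part that is already there
- bracket_a_mid (a point): point of bracket_a, 9 above its origin
- bracket_b: U-shaped silver aluminium bracket (one of two alike), open side up: base 36 (x) x 40 (y) x 6, two cheeks 5 thick, 30 long in x and rising to 36, their outer faces 40 apart across y (grip it across these, between 6 and 22 above its underside). 70 g. Origin: centre of the underside; z up. Starts either on the mat, or in the tray as the part that is already there
- bracket_b_mid (a point): point of bracket_b, 9 above its origin
- cover_a: round red plastic cover cap (one of two alike), 46 diameter, straight side 16 high with a low dome to 22. 30 g. Origin: centre of the underside; z up. Starts either on the mat, or in the tray as the part that is already there
- cover_a_mid (a point): point of cover_a, 9 above its origin
- cover_b: round red plastic cover cap (one of two alike), 46 diameter, straight side 16 high with a low dome to 22. 30 g. Origin: centre of the underside; z up. Starts either on the mat, or in the tray as the part that is already there
- cover_b_mid (a point): point of cover_b, 9 above its origin
- shaft_a: brass pivot shaft (one of two alike) lying level along its x: a square middle 18 x 18 (y, z), 32 long in x, with round ends 12 diameter, 72 long overall. 100 g. Grip the square middle across y. Origin: centre of the underside of the square middle. Starts either on the mat, or in the tray as the part that is already there
- shaft_a_mid (a point): point of shaft_a, 9 above its origin
- shaft_b: brass pivot shaft (one of two alike) lying level along its x: a square middle 18 x 18 (y, z), 32 long in x, with round ends 12 diameter, 72 long overall. 100 g. Grip the square middle across y. Origin: centre of the underside of the square middle. Starts either on the mat, or in the tray as the part that is already there
- shaft_b_mid (a point): point of shaft_b, 9 above its origin
- knob: blue knob with a steel stub, about 44 wide, 24 high, on the mat; not a kit part. Origin: centre of underside
- brush: brush lying on the bench beyond the mat; not for use
- jar: glass jar, 64 diameter, 85 high, beyond the tray and mat; not for use
- mug: blue mug, 80 diameter, 90 high, left of the tray; not for use
There are look-alikes about, which are no part of the job. Leave any purple look-alike of the cover_b alone.

How it is judged:
At the end, for the whole second after the job is handed in: Tray: exactly one bracket, one cover, one shaft, one per compartment (within 50 mm of its centre). All six parts flat on floor or mat (raised under 5 mm; brackets, covers upright within 0.25 rad, shafts level within 0.27 rad) and at rest; those not in the tray within 30 mm of their start ((horizontal distance between any of bracket_a_mid, bracket_b_mid and pad0 below 0.05 m or horizontal distance between any of bracket_a_mid, bracket_b_mid and pad1 below 0.05 m or horizontal distance between any of bracket_a_mid, bracket_b_mid and pad2 below 0.05 m) and not ((horizontal distance between bracket_a_mid and pad0 below 0.05 m or horizontal distance between bracket_a_mid and pad1 below 0.05 m or horizontal distance between bracket_a_mid and pad2 below 0.05 m) and (horizontal distance between bracket_b_mid and pad0 below 0.05 m or horizontal distance between bracket_b_mid and pad1 below 0.05 m or horizontal distance between bracket_b_mid and pad2 below 0.05 m)) and (horizontal distance between any of cover_a_mid, cover_b_mid and pad0 below 0.05 m or horizontal distance between any of cover_a_mid, cover_b_mid and pad1 below 0.05 m or horizontal distance between any of cover_a_mid, cover_b_mid and pad2 below 0.05 m) and not ((horizontal distance between cover_a_mid and pad0 below 0.05 m or horizontal distance between cover_a_mid and pad1 below 0.05 m or horizontal distance between cover_a_mid and pad2 below 0.05 m) and (horizontal distance between cover_b_mid and pad0 below 0.05 m or horizontal distance between cover_b_mid and pad1 below 0.05 m or horizontal distance between cover_b_mid and pad2 below 0.05 m)) and (horizontal distance between any of shaft_a_mid, shaft_b_mid and pad0 below 0.05 m or horizontal distance between any of shaft_a_mid, shaft_b_mid and pad1 below 0.05 m or horizontal distance between any of shaft_a_mid, shaft_b_mid and pad2 below 0.05 m) and not ((horizontal distance between shaft_a_mid and pad0 below 0.05 m or horizontal distance between shaft_a_mid and pad1 below 0.05 m or horizontal distance between shaft_a_mid and pad2 below 0.05 m) and (horizontal distance between shaft_b_mid and pad0 below 0.05 m or horizontal distance between shaft_b_mid and pad1 below 0.05 m or horizontal distance between shaft_b_mid and pad2 below 0.05 m)) and horizontal distance between any of bracket_a_mid, bracket_b_mid, cover_a_mid, cover_b_mid, shaft_a_mid, shaft_b_mid and pad0 below 0.05 m and horizontal distance between any of bracket_a_mid, bracket_b_mid, cover_a_mid, cover_b_mid, shaft_a_mid, shaft_b_mid and pad1 below 0.05 m and horizontal distance between any of bracket_a_mid, bracket_b_mid, cover_a_mid, cover_b_mid, shaft_a_mid, shaft_b_mid and pad2 below 0.05 m and (horizontal distance between bracket_a_mid and pad0 below 0.05 m or horizontal distance between bracket_a_mid and pad1 below 0.05 m or horizontal distance between bracket_a_mid and pad2 below 0.05 m or distance of bracket_a from where it was at the start of the episode below 0.03 m) and (horizontal distance between bracket_b_mid and pad0 below 0.05 m or horizontal distance between bracket_b_mid and pad1 below 0.05 m or horizontal distance between bracket_b_mid and pad2 below 0.05 m or distance of bracket_b from where it was at the start of the episode below 0.03 m) and (horizontal distance between cover_a_mid and pad0 below 0.05 m or horizontal distance between cover_a_mid and pad1 below 0.05 m or horizontal distance between cover_a_mid and pad2 below 0.05 m or distance of cover_a from where it was at the start of the episode below 0.03 m) and (horizontal distance between cover_b_mid and pad0 below 0.05 m or horizontal distance between cover_b_mid and pad1 below 0.05 m or horizontal distance between cover_b_mid and pad2 below 0.05 m or distance of cover_b from where it was at the start of the episode below 0.03 m) and (horizontal distance between shaft_a_mid and pad0 below 0.05 m or horizontal distance between shaft_a_mid and pad1 below 0.05 m or horizontal distance between shaft_a_mid and pad2 below 0.05 m or distance of shaft_a from where it was at the start of the episode below 0.03 m) and (horizontal distance between shaft_b_mid and pad0 below 0.05 m or horizontal distance between shaft_b_mid and pad1 below 0.05 m or horizontal distance between shaft_b_mid and pad2 below 0.05 m or distance of shaft_b from where it was at the start of the episode below 0.03 m) and height (world z) of each of bracket_a_mid, bracket_b_mid, cover_a_mid, cover_b_mid, shaft_a_mid, shaft_b_mid below 0.019 m and angle between each of bracket_a, bracket_b, cover_a, cover_b's own z axis and vertical below 0.25 rad and angle between each of shaft_a, shaft_b's own x axis and vertical above 1.3 rad and linear speed of each of bracket_a, bracket_b, cover_a, cover_b, shaft_a, shaft_b below 0.03 m/s); the robot touches nothing.
It fails at once if a bystander (knob, brush, jar or mug) is shoved more than 40 mm (distance of any of knob, brush, jar, mug from where it was at the start of the episode above 0.04 m).
It fails at once if a part is dropped or thrown down (over 0.7 m/s at less than 35 mm above the bench) ((height (world z) of bracket_a_mid below 0.035 m and linear speed of bracket_a above 0.7 m/s) or (height (world z) of bracket_b_mid below 0.035 m and linear speed of bracket_b above 0.7 m/s) or (height (world z) of cover_a_mid below 0.035 m and linear speed of cover_a above 0.7 m/s) or (height (world z) of cover_b_mid below 0.035 m and linear speed of cover_b above 0.7 m/s) or (height (world z) of shaft_a_mid below 0.035 m and linear speed of shaft_a above 0.7 m/s) or (height (world z) of shaft_b_mid below 0.035 m and linear speed of shaft_b above 0.7 m/s)).
It also fails if it takes over 51 s, if anything falls off the work surface, if the arm or the gripper's body presses on something with over 40 N, if the wrist force passes 120 N, or if a joint passes its speed limit or range.

### The arm

A 6-joint arm with a two-finger parallel gripper is mounted at the origin on the work surface. World frame = base frame: x ahead of the robot, y to its left, z up, the work surface at z = 0. Lengths are in m, angles in rad, forces in N, time in s.
With the tool pointing down it reaches from about 0.3 to 1 m from the base axis. Payload 5.1 kg.
Tool frame: the origin (TCP) lies where the fingers leave the gripper's body, on its centre line; the fingertips stand 78 mm ahead of it and the grasp point (between the pads) lies 59 mm ahead of it; x points along the fingers, y is the direction in which the jaws open and shut, and the axes are right-handed (so a half turn about x gives the same grasp; the last joint's range is limited). The gripper opens to 95 mm and grips with 3 to 60 N. Pads are 20 mm wide; open, the fingers measure 119 mm over their backs; the gripper's body (75 mm by 180 mm) begins 59 mm behind the grasp point.
Start: joints at [-1.378, 0.124, 1.65, -0, 1.367, -0.083], TCP at [0.177, -0.625, 0.292] pointing down, gripper open.
Joint ranges: [-2.61, 2.61], [-1.02, 2.33], [0.03, 2.71], [-1.35, 4.49], [0.32, 2.68], [-2.91, 2.91]. Speed limits (rad/s): [2.57, 2.57, 3.14, 3.14, 3.14, 3.14].

### API

Orientations are given as a unit quaternion [w, x, y, z].
In Python, from workcell import manip, imaging, order gives the robot as it stands. The module is installed in compiled form; this text tells all that it offers.
- The arm moves only by the tool send_rows, never from a script. Its argument "steps" is one flat list of numbers, 7 for each row, row after row: the shift along the tool's x, y, z in mm, then the turn, a rotation vector about the tool's x, y, z in degrees, then the finger opening in mm, from 0 to 95.1. A call has 1 to 5 rows; each row shifts and turns the commanded pose from where the row before left it, along the tool's axes as they then stand; what a row does not reach is not made up. A row lasts 1/10 s, in which the tool goes at most 50 mm and 8.59 degrees, less where a joint would pass 70% of its speed; a pose out of reach is approached as far as the arm can. A call is refused whole if a number of a shift passes 50 or a number of a turn 8.59, either way. A call with a gripper value outside its range is refused whole. The fingers move at their own pace and stop on an object; "squeeze" is the grip in N (left out, the last holds). Time passes only in rows, so rows that do not move let the fingers close. It gives the time, the measured TCP pose, the force and the opening at its end, in the units of the state.
- manip.sense(): the state, without advancing time (a new reading comes with each control period).
- imaging.get_image(name): name is "side" or "top" or "wrist"; returns the picture (400x640x3 uint8, red, green, blue); there is no depth.
- imaging.camera_params(name): a dict with "K" (3x3 intrinsics, pixels), "R" (3x3) and "t" (3): a world point X has camera coordinates R X + t; the wrist camera has in their place "T_tool_cam" (4x4, takes a point from camera to tool coordinates, whose origin is the TCP and whose axes are the tool frame's). Camera axes: x right, y down, z forward; pixel columns grow to the right and rows downward; lengths in m; the calibration is good to about 2 mm. A picture is of the moment at which its call begins: read the wrist's pose just before it. camera_params takes no time and is no camera call.
- order.finish_job(): hands the job in, once; it reports no verdict.
The state is a dict: "time_s": time; "q": joint angles; "qvel": joint speeds; "joint_efforts": joint torques, N m; "tcp_pos": TCP position; "ee_rot": TCP orientation; "ft_force": force on the tool from outside, world axes, zero at the start; "ft_torque": the same for the moment, N m; "gripper_width": opening from 0.0 (shut) to 1.0 (fully open).
Only numpy, scipy, OpenCV 4.12 (cv2) and the standard library are available. Lean on these libraries where they do the work, as an engineer would, in place of code of your own. Each camera call takes 0.05 s, during which the arm holds its last target.

## Working session

There is one attempt and no reset: what is moved stays moved. The work goes in short steps, Python scripts to look and compute and a tool call to move; the robot and the scene stay as the last step left them, time stands still between calls to the robot, and variables do not carry over. Pictures are saved under pics/ and viewed, and the job is handed in when it is done.

Besides the shell and the picture viewer there is one more tool, called as name(argument=value, ...) on one line, values as JSON. send_rows: Moves the arm, as the interface text tells. Its arguments: {"type":"object","properties":{"steps":{"type":"array","items":{"type":"number"}},"squeeze":{"type":"number"}},"required":["steps"]}

```bash
mkdir -p pics; python3 - <<'E'
from workcell import manip, imaging, order
import cv2
print(manip.sense())
for n in ("top","side"):
    im=imaging.get_image(n); cv2.imwrite(f"pics/{n}0.png",im[:,:,::-1])
for n in ("top","side","wrist"):
    print(n,imaging.camera_params(n))
E
```

```text
{'time_s': 0.0, 'q': array([-1.37761544e+00,  1.24477919e-01,  1.65168993e+00, -1.56073258e-05,
        1.36749930e+00, -8.25912809e-02]), 'qvel': array([ 0.00057647,  0.00048176, -0.0009838 , -0.000988  ,  0.00192954,
        0.00223781]), 'joint_efforts': array([ 1.63563072e-05, -4.17607105e+01, -3.59933424e+01,  7.75177614e-02,
        4.91530937e-02, -1.83475495e-04]), 'tcp_pos': array([ 0.176868  , -0.62496241,  0.29099507]), 'ee_rot': array([-0.09646056, -0.700349  , -0.0979246 ,  0.70044086]), 'ft_force': array([-0.54831638,  0.18474465,  0.19492242]), 'ft_torque': array([-0.00536729,  0.03006877,  0.0146575 ]), 'gripper_width': 0.997564497779048}
top {'K': array([[376.65680852,   0.        , 323.94679971],
       [  0.        , 376.65680852, 198.20449109],
       [  0.        ,   0.        ,   1.        ]]), 'R': array([[ 0.00562571, -0.99994563,  0.00877991],
       [-0.98523765, -0.00704482, -0.17104719],
       [ 0.17109974, -0.00768804, -0.98522372]]), 't': array([0.06501276, 0.57194609, 1.03011287])}
side {'K': array([[483.48510526,   0.        , 316.88597436],
       [  0.        , 483.48510526, 199.69706671],
       [  0.        ,   0.        ,   1.        ]]), 'R': array([[ 0.97347434, -0.22835545, -0.01419508],
       [-0.16153304, -0.64202278, -0.7494757 ],
       [ 0.1620333 ,  0.73188834, -0.66187965]]), 't': array([-0.54008945,  0.16874779,  1.13304795])}
wrist {'K': array([[316.73809804,   0.        , 319.29943334],
       [  0.        , 316.73809804, 192.73593061],
       [  0.        ,   0.        ,   1.        ]]), 'T_tool_cam': array([[ 1.47839413e-03, -2.72209989e-01,  9.62236736e-01,
        -9.14243503e-02],
       [ 9.99998642e-01,  1.10354397e-03, -1.22422724e-03,
         1.45282396e-03],
       [-7.28623666e-04,  9.62237239e-01,  2.72211251e-01,
        -7.79928880e-02],
       [ 0.00000000e+00,  0.00000000e+00,  0.00000000e+00,
         1.00000000e+00]])}
```

View pics/top0.png

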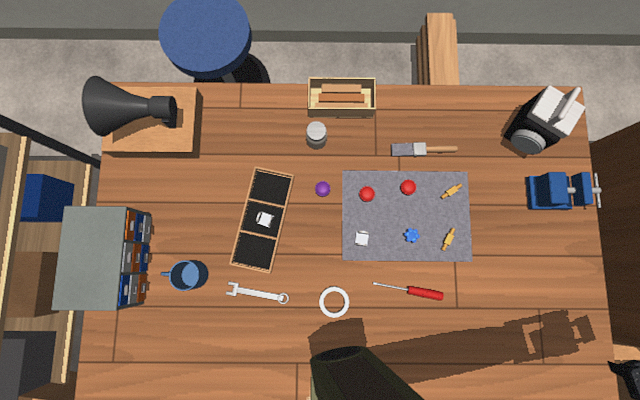

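View pics/side0.png

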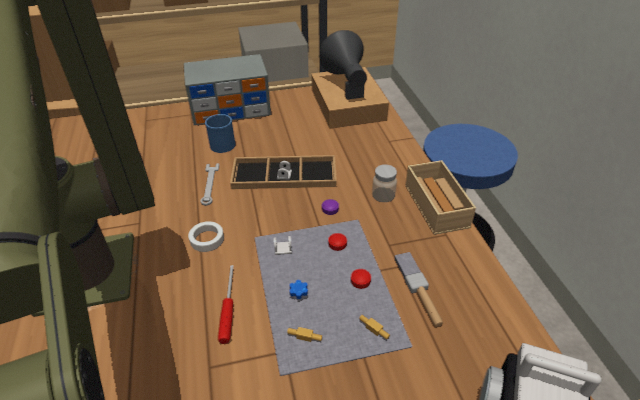

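The top view shows the tray with a bracket in the middle compartment (264,219). On the mat are a bracket (362,239), red covers (367,194) and (408,187), shafts (452,191) and (448,239), and the blue knob (411,235). The purple look-alike is at (322,189), off the mat. So one cover and one shaft are missing. I'll look at enlarged crops next.

```bash
cat > h.py <<'E'
import numpy as np, cv2
from scipy.spatial.transform import Rotation as Rn
from workcell import manip, imaging, order
def rot(s): w,x,y,z=s["ee_rot"]; return Rn.from_quat([x,y,z,w]).as_matrix()
def cam(n,s=None):
    p=imaging.camera_params(n)
    if n!="wrist": return p["K"],p["R"],p["t"]
    s=s or manip.sense(); T=np.eye(4);T[:3,:3]=rot(s);T[:3,3]=s["tcp_pos"]
    M=np.linalg.inv(T@p["T_tool_cam"]); return p["K"],M[:3,:3],M[:3,3]
def px2w(c,u,v,z):
    K,R,t=c; d=R.T@np.linalg.inv(K)@np.array([u,v,1.]); o=-R.T@t
    return o+d*(z-o[2])/d[2]
def w2px(c,X):
    K,R,t=c; p=K@(R@np.asarray(X,float)+t); return p[:2]/p[2]
E
python3 - <<'E'
import cv2
im=cv2.imread("pics/top0.png")
a=im[160:275,225:335]; cv2.imwrite("pics/ct.png",cv2.resize(a,None,fx=5,fy=5,interpolation=cv2.INTER_CUBIC))
a=im[165:265,335:475]; cv2.imwrite("pics/cm.png",cv2.resize(a,None,fx=5.5,fy=5.5,interpolation=cv2.INTER_CUBIC))
E
```

```text
(no output)
```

View pics/ct.png

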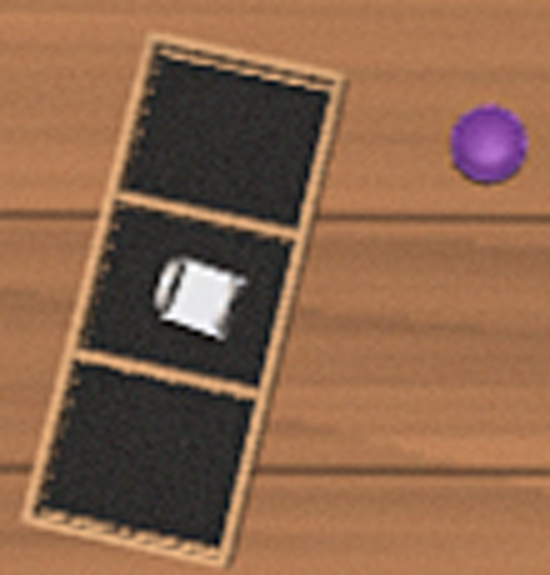

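View pics/cm.png

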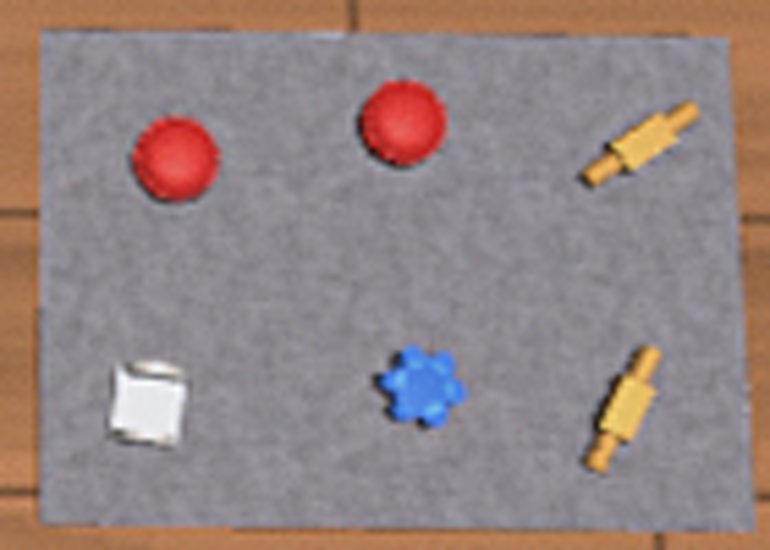

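```bash
python3 - <<'E'
from h import *
c=cam("top")
T=lambda x,y,s,o,z: px2w(c,(x+.5)/s-.5+o[0],(y+.5)/s-.5+o[1],z)
t=[T(x,y,5,(225,160),.022) for x,y in [(150,37),(345,75),(228,567),(25,518)]]
print("tray",np.round(t,4)); C=np.mean(t,0); print("center",C.round(4),[np.linalg.norm(t[i]-t[(i+1)%4]).round(4) for i in range(4)])
ax=(t[0]-t[3]+t[1]-t[2]);ax/=np.linalg.norm(ax);print("yaw",np.degrees(np.arctan2(ax[1],ax[0])))
for k in(-1,0,1): print("comp",k,(C+ax*.095*k).round(4))
print("brk", T(200,300,5,(225,160),.011))
M=lambda x,y,z:T(x,y,5.5,(335,165),z)
print("mat",[M(x,y,.005).round(4) for x,y in[(40,32),(728,40),(755,528),(40,523)]])
print("covers",M(176,159,.018),M(403,122,.018), "brk",M(148,403,.011),"knob",M(422,388,.02))
for n,a,b,m in(("s1",(690,112),(590,178),(645,143)),("s2",(650,355),(598,462),(627,408))):
    A=M(*a,.018);B=M(*b,.018);print(n,M(*m,.022).round(4),((A+B)/2).round(4),np.linalg.norm(A-B),np.degrees(np.arctan2(*(A-B)[1::-1])))
print("purple",T(488,144,5,(225,160),.015))
s=manip.sense();print(rot(s).round(3))
E
```

```text
tray [[0.669  0.2753 0.022 ]
 [0.6467 0.1589 0.022 ]
 [0.3598 0.2197 0.022 ]
 [0.3865 0.3359 0.022 ]]
center [0.5155 0.2475 0.022 ] [np.float64(0.1185), np.float64(0.2932), np.float64(0.1193), np.float64(0.2889)]
yaw -12.03312103836753
comp -1 [0.4226 0.2673 0.022 ]
comp 0 [0.5155 0.2475 0.022 ]
comp 1 [0.6084 0.2277 0.022 ]
brk [0.51315375 0.24214912 0.011     ]
mat [array([0.6648, 0.0146, 0.005 ]), array([ 0.6633, -0.3646,  0.005 ]), array([ 0.398 , -0.3632,  0.005 ]), array([0.3984, 0.0153, 0.005 ])]
covers [ 0.59192678 -0.0576379   0.018     ] [ 0.61314365 -0.18062388  0.018     ] brk [ 0.46150194 -0.04182458  0.011     ] knob [ 0.46967392 -0.18553123  0.02      ]
s1 [ 0.6018 -0.3097  0.022 ] [ 0.6015 -0.3084  0.018 ] 0.06694722489581385 -56.784546853621436
s2 [ 0.4597 -0.2927  0.022 ] [ 0.4598 -0.2925  0.018 ] 0.0641082668001601 -28.2934562830133
purple [0.60693854 0.07375066 0.015     ]
[[-0.     0.272 -0.962]
 [ 0.002 -0.962 -0.272]
 [-1.    -0.002 -0.   ]]
```

Candidates:
- **Shaft:** s1 (452,191) and s2 (448,239), both brass. I choose s2.
- **Cover:** red (367,194), red (408,187), purple look-alike (322,189, excluded) and blue knob (411,235, excluded). I choose red (367,194), on the mat.

The crops already confirm the colours and shapes. I'll move over shaft s2 first.

send_rows(steps=[7.5,-20,-30,0,0,0,50,7.5,-20,-30,0,0,0,50,7.5,-20,-30,0,0,0,50,7.5,-20,-30,0,0,0,50,7.5,-20,-30,0,0,0,50], squeeze=20)

```text
time_s: 0.6
tcp_pos: [0.2947, -0.4869, 0.2539]
ee_rot: [-0.097, -0.7, -0.097, 0.7]
ft_force: [0.5, -0.1, -0.1]
gripper_width: 0.641
```

send_rows(steps=[7.5,-20,-30,0,0,0,50,7.5,-20,-30,0,0,0,50,7.5,-20,-30,0,0,0,50,7.5,-20,-30,0,0,0,50,7.5,-20,-30,0,0,0,50])

```text
time_s: 1.1
tcp_pos: [0.4117, -0.3498, 0.2165]
ee_rot: [-0.097, -0.7, -0.097, 0.701]
ft_force: [0.1, 0.2, 1.1]
gripper_width: 0.52
```

send_rows(steps=[7.5,-20,-30,0,0,0,50,7.5,-20,-30,0,0,0,50,0,0,0,8,0,0,50,0,0,0,8,0,0,50,0,0,0,8,0,0,50])

```text
time_s: 1.6
tcp_pos: [0.458, -0.2958, 0.2016]
ee_rot: [0.052, -0.705, 0.052, 0.706]
ft_force: [0.3, 0.5, 1.1]
gripper_width: 0.524
```

send_rows(steps=[0,0,0,8,0,0,50,0,0,0,8,0,0,50,0,0,0,4,0,0,50,0,0,0,0,0,0,50])

```text
time_s: 2.0
tcp_pos: [0.4578, -0.2963, 0.2018]
ee_rot: [0.172, -0.686, 0.172, 0.686]
ft_force: [-0.3, -0.1, -0.5]
gripper_width: 0.525
```

```bash
python3 - <<'E'
from h import *
s=manip.sense();c=cam("wrist",s)
im=imaging.get_image("wrist");cv2.imwrite("pics/w1.png",im[:,:,::-1])
print(s["tcp_pos"],rot(s).round(3).tolist(),s["q"].round(2))
for X in([.4597,-.2927,.023],[.6018,-.3097,.023],[.4697,-.1855,.02]):print(w2px(c,X))
E
```

```text
[ 0.4577685  -0.2962549   0.20175501] [[-0.001, -0.472, -0.881], [0.001, -0.881, 0.472], [-1.0, -0.0, 0.001]] [-0.67 -0.03  1.97  0.    1.21  1.39]
[314.81641172 194.60336582]
[246.84902715  29.04050939]
[208.83740734 236.51917637]
```

View pics/w1.png

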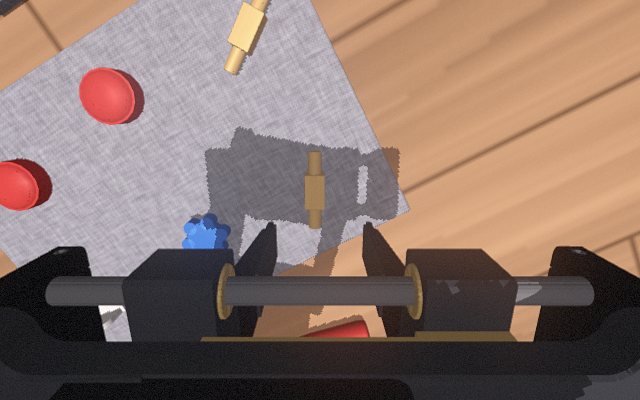

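The shaft s2 is seen at (315,189), upright in the wrist view, so the jaws are nearly square to it. The offset follows.

```bash
python3 - <<'E'
from h import *
s=manip.sense();c=cam("wrist",s)
im=cv2.imread("pics/w1.png");cv2.imwrite("pics/w1c.png",cv2.resize(im[140:240,250:380],None,fx=6,fy=6,interpolation=cv2.INTER_CUBIC))
a,b,m=px2w(c,316,153,.020),px2w(c,315,228,.020),px2w(c,315,190,.0225)
print(a,b,(a+b)/2,m,np.degrees(np.arctan2(*(a-b)[1::-1])),np.linalg.norm(a-b))
print("tool delta",(rot(s).T@(m-s["tcp_pos"])*1000).round(1))
E
```

```text
[ 0.4915279 -0.3109655  0.02     ] [ 0.43050826 -0.27715103  0.02      ] [ 0.46101808 -0.29405826  0.02      ] [ 0.46325609 -0.29481473  0.0225    ] -28.993334135364456 0.06976256026646933
tool delta [179.3  -3.8  -4.3]
```

View pics/w1c.png

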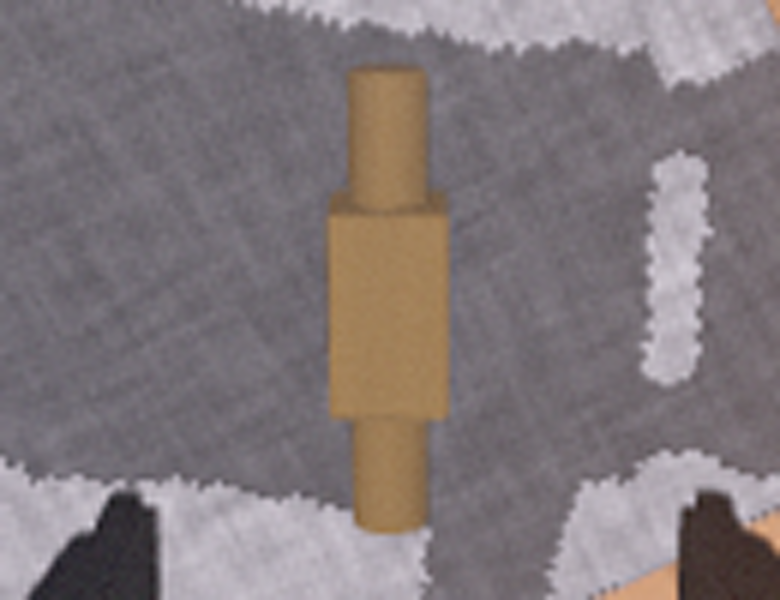

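send_rows(steps=[30,-4,-2,0,0,0,50,40,0,0,0,0,0,50,30,0,0,0,0,0,50,11,0,0,0,0,0,50,5,0,0,0,0,0,50])

```text
time_s: 2.55
tcp_pos: [0.4611, -0.2934, 0.0849]
ee_rot: [0.172, -0.685, 0.172, 0.687]
ft_force: [-0.9, 0.3, 0.6]
gripper_width: 0.527
```

send_rows(steps=[0,0,0,0,0,0,50,0,0,0,0,0,0,10,0,0,0,0,0,0,10,0,0,0,0,0,0,10,0,0,0,0,0,0,10], squeeze=25)

```text
time_s: 3.05
tcp_pos: [0.462, -0.2941, 0.087]
ee_rot: [-0.172, 0.686, -0.172, -0.685]
ft_force: [0.7, -0.6, -0.6]
gripper_width: 0.247
```

send_rows(steps=[0,0,0,0,0,0,10,0,0,0,0,0,0,10,0,0,0,0,0,0,10,0,0,0,0,0,0,10])

```text
time_s: 3.45
tcp_pos: [0.4619, -0.294, 0.0867]
ee_rot: [-0.172, 0.686, -0.172, -0.686]
ft_force: [-0.2, 1.1, 4.1]
gripper_width: 0.189
```

send_rows(steps=[-5,0,0,0,0,0,10,-20,0,0,0,0,0,10,-35,0,0,0,0,0,10,-35,0,0,0,0,0,10,-20,0,0,0,0,0,10])

```text
time_s: 3.95
tcp_pos: [0.4623, -0.2944, 0.2041]
ee_rot: [-0.172, 0.687, -0.173, -0.685]
ft_force: [0.2, -0.5, -0.7]
gripper_width: 0.183
```

send_rows(steps=[0,-20,12,0,0,0,10,0,-34,21,0,0,0,10,0,-34,21,0,0,0,10,0,-34,21,0,0,0,10,0,-34,21,0,0,0,10])

```text
time_s: 4.45
tcp_pos: [0.45, -0.1096, 0.2008]
ee_rot: [0.173, -0.686, 0.172, 0.686]
ft_force: [1.1, 0.7, -0.9]
gripper_width: 0.187
```

send_rows(steps=[0,-34,21,0,0,0,10,0,-34,21,0,0,0,10,0,-34,21,0,0,0,10,0,-34,21,0,0,0,10,0,-34,21,0,0,0,10])

```text
time_s: 4.95
tcp_pos: [0.4378, 0.0899, 0.201]
ee_rot: [0.172, -0.686, 0.172, 0.686]
ft_force: [0.4, -0.1, -0.0]
gripper_width: 0.187
```

send_rows(steps=[0,-34,21,0,0,0,10,0,-34,21,0,0,0,10,0,-34,21,0,0,0,10,0,-30,19,0,0,0,10,0,-18,11,0,0,0,10])

```text
time_s: 5.45
tcp_pos: [0.4266, 0.2666, 0.2009]
ee_rot: [0.171, -0.686, 0.172, 0.686]
ft_force: [-0.4, -0.9, -0.7]
gripper_width: 0.188
```

send_rows(steps=[0,0,0,-8,0,0,10,0,0,0,-8,0,0,10,0,0,0,-8,0,0,10,0,0,0,-8,0,0,10,0,0,0,-8,0,0,10])

```text
time_s: 5.95
tcp_pos: [0.4271, 0.2644, 0.2007]
ee_rot: [-0.075, -0.703, -0.075, 0.703]
ft_force: [0.0, -0.4, -1.6]
gripper_width: 0.19
```

send_rows(steps=[0,0,0,-8,0,0,10,0,0,0,-8,0,0,10,0,0,0,-8,0,0,10,0,0,0,-8,0,0,10,0,0,0,-8,0,0,10])

```text
time_s: 6.45
tcp_pos: [0.4271, 0.2643, 0.2007]
ee_rot: [-0.311, -0.635, -0.311, 0.636]
ft_force: [-0.2, 0.3, -1.2]
gripper_width: 0.184
```

send_rows(steps=[0,0,0,-8,0,0,10,0,0,0,-8,0,0,10,0,0,0,-8,0,0,10,0,0,0,-2,0,0,10,0,0,0,0,0,0,10])

```text
time_s: 6.95
tcp_pos: [0.4271, 0.2643, 0.2007]
ee_rot: [-0.444, -0.55, -0.444, 0.551]
ft_force: [-0.6, 0.1, -1.3]
gripper_width: 0.19
```

```bash
python3 - <<'E'
from h import *
s=manip.sense();c=cam("wrist",s)
im=imaging.get_image("wrist");cv2.imwrite("pics/w2.png",im[:,:,::-1])
print(s["tcp_pos"],rot(s).round(3).tolist(),s["q"].round(2),s["gripper_width"])
C=np.array([.5155,.2475,.022]);yaw=np.radians(-12.03);ax=np.array([np.cos(yaw),np.sin(yaw),0]);ay=np.array([-ax[1],ax[0],0])
for i in(-1,1):
  for j in(-1,1):print("comp -1 outer corner",i,j,w2px(c,C+ax*(-.095+i*.0475)+ay*.0575*j).round(1))
print("tool delta to comp -1",(rot(s).T@(C-ax*.095-s["tcp_pos"])*1000).round(1))
E
```

```text
[0.42712555 0.26433869 0.200746  ] [[-0.001, 0.977, -0.212], [-0.0, -0.212, -0.977], [-1.0, -0.001, 0.001]] [ 0.45 -0.13  2.06 -0.    1.21  0.66] 0.18980870964672214
comp -1 outer corner -1 -1 [261.6 250. ]
comp -1 outer corner -1 1 [254.4 124.3]
comp -1 outer corner 1 -1 [363.3 249.7]
comp -1 outer corner 1 1 [368.2 124. ]
tool delta to comp -1 [178.7  -4.9  -2. ]
```

View pics/w2.png

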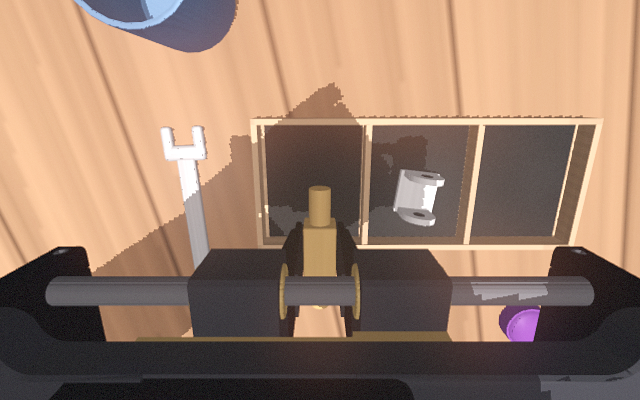

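The shaft is held (end at (319,190)) and the left compartment spans about (258..366, 122..245), close to the predicted position. I'll correct by 5 mm and lower it.

send_rows(steps=[25,-5,-3,0,0,0,10,35,0,0,0,0,0,10,25,0,0,0,0,0,10,12,0,0,0,0,0,10,8,0,0,0,0,0,10])

```text
time_s: 7.5
tcp_pos: [0.4228, 0.2683, 0.0952]
ee_rot: [-0.444, -0.55, -0.444, 0.551]
ft_force: [-0.1, 0.1, -0.8]
gripper_width: 0.192
```

send_rows(steps=[5,0,0,0,0,0,10,3,0,0,0,0,0,10,0,0,0,0,0,0,10,0,0,0,0,0,0,10])

```text
time_s: 7.9
tcp_pos: [0.4238, 0.2688, 0.0892]
ee_rot: [0.444, 0.551, 0.444, -0.55]
ft_force: [0.2, 0.1, -0.7]
gripper_width: 0.185
```

send_rows(steps=[1.5,0,0,0,0,0,10,1,0,0,0,0,0,10,0,0,0,0,0,0,10])

```text
time_s: 8.2
tcp_pos: [0.4237, 0.2688, 0.0868]
ee_rot: [0.444, 0.551, 0.444, -0.55]
ft_force: [-2.3, -1.5, 5.2]
gripper_width: 0.188
```

Contact is felt (5 N up). I'll release and raise.

send_rows(steps=[0,0,0,0,0,0,24,0,0,0,0,0,0,30,0,0,0,0,0,0,40,0,0,0,0,0,0,40,0,0,0,0,0,0,40])

```text
time_s: 8.7
tcp_pos: [0.4231, 0.2685, 0.0856]
ee_rot: [-0.444, -0.55, -0.444, 0.55]
ft_force: [-0.7, -0.2, 0.5]
gripper_width: 0.414
```

send_rows(steps=[-10,0,0,0,0,0,40,-25,0,0,0,0,0,40,-40,0,0,0,0,0,40,-40,0,0,0,0,0,40,0,0,0,0,0,0,40])

```text
time_s: 9.2
tcp_pos: [0.4264, 0.2702, 0.2086]
ee_rot: [0.445, 0.555, 0.443, -0.546]
ft_force: [0.8, -0.1, 0.7]
gripper_width: 0.419
```

```bash
python3 - <<'E'
from h import *
s=manip.sense();c=cam("wrist",s)
im=imaging.get_image("wrist");cv2.imwrite("pics/w3.png",im[:,:,::-1])
R=rot(s);print(s["tcp_pos"],R.round(3).tolist(),s["q"].round(2),s["gripper_width"])
d=np.array([.592,-.0576,.2])-s["tcp_pos"];print("tool delta to cover",(R.T@d*1000).round(1))
E
```

```text
[0.42644545 0.27020011 0.20855868] [[0.012, 0.977, -0.211], [0.006, -0.211, -0.977], [-1.0, 0.01, -0.008]] [ 0.46 -0.14  2.06  0.    1.21  0.67] 0.41918686953844114
tool delta to cover [  8.6 231.  285.5]
```

View pics/w3.png

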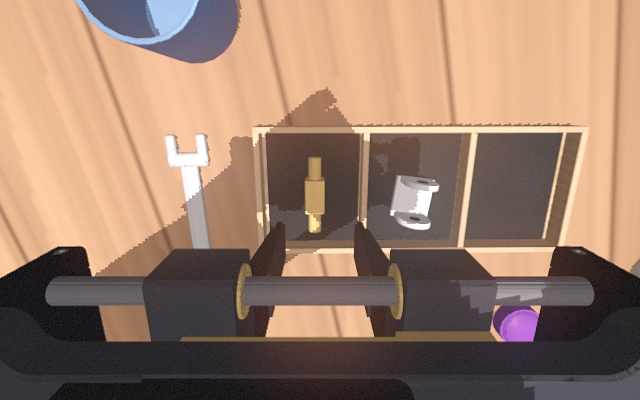

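The shaft lies flat in its compartment at (314,195). Next is the red cover.

send_rows(steps=[0,15,19,0,0,0,75,0,27,33,0,0,0,75,0,27,33,0,0,0,75,0,27,33,0,0,0,75,0,27,33,0,0,0,75])

```text
time_s: 9.75
tcp_pos: [0.5112, 0.0934, 0.1994]
ee_rot: [-0.444, -0.55, -0.445, 0.551]
ft_force: [0.2, 0.6, 0.3]
gripper_width: 0.763
```

send_rows(steps=[0,27,33,0,0,0,75,0,27,33,0,0,0,75,0,27,33,0,0,0,75,0,20,26,0,0,0,75,0,7,9,0,0,0,75])

```text
time_s: 10.25
tcp_pos: [0.589, -0.0614, 0.1993]
ee_rot: [-0.443, -0.55, -0.444, 0.552]
ft_force: [-0.4, 0.1, 0.6]
gripper_width: 0.79
```

send_rows(steps=[0,0,0,-8,0,0,75,0,0,0,-8,0,0,75,0,0,0,-8,0,0,75,0,0,0,-8,0,0,75,0,0,0,-8,0,0,75])

```text
time_s: 10.75
tcp_pos: [0.5878, -0.0578, 0.1995]
ee_rot: [0.606, 0.363, 0.608, -0.363]
ft_force: [-0.3, -0.4, 0.3]
gripper_width: 0.793
```

send_rows(steps=[0,0,0,-8,0,0,75,0,0,0,-8,0,0,75,0,0,0,-8,0,0,75,0,0,0,-8,0,0,75,0,0,0,-8,0,0,75])

```text
time_s: 11.25
tcp_pos: [0.5878, -0.0578, 0.1995]
ee_rot: [0.693, 0.134, 0.695, -0.134]
ft_force: [0.5, -0.3, 0.4]
gripper_width: 0.788
```

send_rows(steps=[0,0,0,-8,0,0,75,0,0,0,-2,0,0,75,0,0,0,0,0,0,75])

```text
time_s: 11.55
tcp_pos: [0.5879, -0.0579, 0.1996]
ee_rot: [0.702, 0.075, 0.704, -0.075]
ft_force: [0.5, 0.1, -0.0]
gripper_width: 0.79
```

```bash
python3 - <<'E'
from h import *
s=manip.sense();c=cam("wrist",s)
im=imaging.get_image("wrist");cv2.imwrite("pics/w4.png",im[:,:,::-1])
R=rot(s);print(s["tcp_pos"],R.round(3).tolist(),s["q"].round(2),s["gripper_width"])
d=np.array([.592,-.0576,.086])-s["tcp_pos"];print("tool delta to cover",(R.T@d*1000).round(1),w2px(c,[.592,-.0576,.018]))
E
```

```text
[ 0.58794328 -0.05787991  0.19964439] [[-0.002, 0.211, 0.978], [0.001, 0.978, -0.211], [-1.0, 0.0, -0.002]] [-0.19  0.07  1.87  0.    1.2  -1.55] 0.7898211181947447
tool delta to cover [113.6   1.1   4.2] [320.82121165 195.10306733]
```

View pics/w4.png

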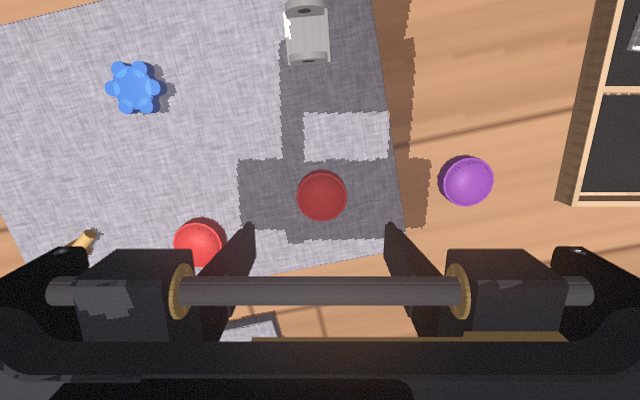

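The red cover is at (322,195), which agrees with the top-view estimate. The purple one is at (467,181) and stays out of the way. Descending.

send_rows(steps=[30,1.5,3.5,0,0,0,75,40,0,0,0,0,0,75,28,0,0,0,0,0,75,11,0,0,0,0,0,75,4,0,0,0,0,0,75])

```text
time_s: 12.1
tcp_pos: [0.5915, -0.0577, 0.0861]
ee_rot: [0.702, 0.075, 0.704, -0.075]
ft_force: [0.0, 0.3, 0.0]
gripper_width: 0.793
```

send_rows(steps=[0,0,0,0,0,0,60,0,0,0,0,0,0,40,0,0,0,0,0,0,40,0,0,0,0,0,0,40,0,0,0,0,0,0,40], squeeze=15)

```text
time_s: 12.6
tcp_pos: [0.5932, -0.0582, 0.089]
ee_rot: [0.704, 0.075, 0.702, -0.075]
ft_force: [-0.2, -0.3, 3.3]
gripper_width: 0.478
```

send_rows(steps=[0,0,0,0,0,0,40,0,0,0,0,0,0,40,0,0,0,0,0,0,40])

```text
time_s: 12.9
tcp_pos: [0.5932, -0.0582, 0.0889]
ee_rot: [0.704, 0.075, 0.703, -0.075]
ft_force: [-1.5, 1.0, 6.3]
gripper_width: 0.479
```

send_rows(steps=[-4,0,0,0,0,0,40,-15,0,0,0,0,0,40,-30,0,0,0,0,0,40,-40,0,0,0,0,0,40,-21,0,0,0,0,0,40])

```text
time_s: 13.4
tcp_pos: [0.5936, -0.0583, 0.2021]
ee_rot: [0.705, 0.075, 0.701, -0.075]
ft_force: [0.5, 0.1, 0.1]
gripper_width: 0.478
```

```bash
python3 - <<'E'
from h import *
s=manip.sense();c=cam("wrist",s)
im=imaging.get_image("wrist");cv2.imwrite("pics/w5.png",im[:,:,::-1])
R=rot(s);print(s["tcp_pos"],R.round(3).tolist(),s["q"].round(2),s["gripper_width"],s["ft_force"])
d=np.array([.6084,.2277,.2])-s["tcp_pos"];print("tool delta",(R.T@d*1000).round(1))
E
```

```text
[ 0.59364135 -0.0583394   0.20209439] [[0.005, 0.211, 0.977], [-0.001, 0.977, -0.211], [-1.0, 0.0, 0.005]] [-0.19  0.08  1.86 -0.    1.2  -1.55] 0.4778085215206105 [0.51917965 0.10604167 0.13105244]
tool delta [  1.9 282.7 -46. ]
```

View pics/w5.png

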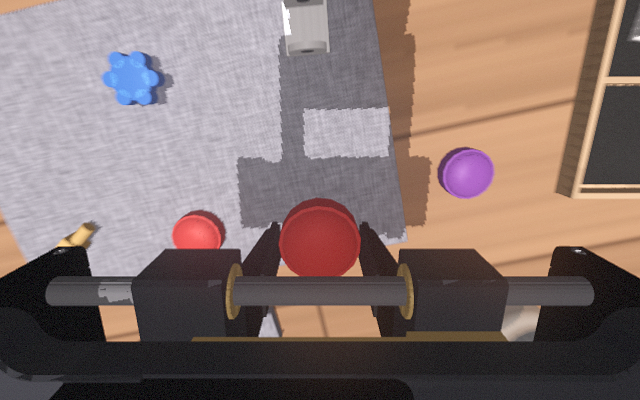

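The cover is held level at (320,240). Carrying it to the right (+x) compartment.

send_rows(steps=[0,15,-2,0,0,0,40,0,30,-5,0,0,0,40,0,35,-6,0,0,0,40,0,35,-6,0,0,0,40,0,35,-6,0,0,0,40])

```text
time_s: 13.95
tcp_pos: [0.5982, 0.0959, 0.195]
ee_rot: [0.702, 0.075, 0.705, -0.075]
ft_force: [-0.0, 0.2, 0.1]
gripper_width: 0.48
```

send_rows(steps=[0,35,-6,0,0,0,40,0,35,-6,0,0,0,40,0,35,-5,0,0,0,40,0,20,-3,0,0,0,40,0,8,-1,0,0,0,40])

```text
time_s: 14.45
tcp_pos: [0.6056, 0.2307, 0.195]
ee_rot: [0.702, 0.074, 0.705, -0.075]
ft_force: [-0.1, 0.2, -1.2]
gripper_width: 0.479
```

send_rows(steps=[0,0,0,0,0,0,40])

```text
time_s: 14.55
tcp_pos: [0.6062, 0.2292, 0.1957]
ee_rot: [0.702, 0.074, 0.704, -0.075]
ft_force: [-0.4, -0.3, -1.0]
gripper_width: 0.482
```

```bash
python3 - <<'E'
from h import *
s=manip.sense();c=cam("wrist",s)
im=imaging.get_image("wrist");cv2.imwrite("pics/w6.png",im[:,:,::-1])
R=rot(s);print(s["tcp_pos"],R.round(3).tolist(),s["q"].round(2),s["gripper_width"],s["ft_force"])
d=np.array([.6084,.2277,.0889])-s["tcp_pos"];print("tool delta",(R.T@d*1000).round(1))
C=np.array([.5155,.2475,.022]);yaw=np.radians(-12.03);ax=np.array([np.cos(yaw),np.sin(yaw),0]);ay=np.array([-ax[1],ax[0],0])
for i in(-1,1):
  for j in(-1,1):print(w2px(c,C+ax*(.095+i*.0475)+ay*.0575*j).round(1))
E
```

```text
[0.60618567 0.22924973 0.19572742] [[-0.003, 0.209, 0.978], [-0.001, 0.978, -0.209], [-1.0, -0.002, -0.003]] [ 0.28  0.2   1.74 -0.    1.21 -1.08] 0.48242840806999865 [-0.42154185 -0.33372404 -0.97149084]
tool delta [106.8  -0.9   2.8]
[249.7 141.5]
[387.8 141.5]
[255.9 246.1]
[381.7 246. ]
```

View pics/w6.png

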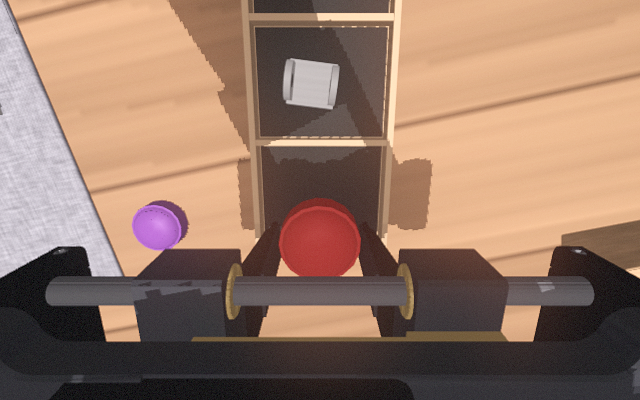

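The compartment's divider (250–388, 141) and sides match the prediction. Lowering.

send_rows(steps=[25,-1,2.5,0,0,0,40,35,0,0,0,0,0,40,25,0,0,0,0,0,40,10,0,0,0,0,0,40,5,0,0,0,0,0,40])

```text
time_s: 15.1
tcp_pos: [0.6089, 0.2255, 0.0963]
ee_rot: [0.702, 0.075, 0.704, -0.076]
ft_force: [-0.4, 0.1, -0.4]
gripper_width: 0.48
```

send_rows(steps=[2,0,0,0,0,0,40,2,0,0,0,0,0,40,0,0,0,0,0,0,40])

```text
time_s: 15.4
tcp_pos: [0.6103, 0.2268, 0.095]
ee_rot: [0.704, 0.075, 0.702, -0.075]
ft_force: [-0.6, 0.3, -1.0]
gripper_width: 0.478
```

send_rows(steps=[2,0,0,0,0,0,40,2,0,0,0,0,0,40,0,0,0,0,0,0,40])

```text
time_s: 15.7
tcp_pos: [0.6095, 0.2268, 0.0896]
ee_rot: [0.703, 0.075, 0.703, -0.075]
ft_force: [-0.1, 0.0, -0.4]
gripper_width: 0.479
```

send_rows(steps=[1.5,0,0,0,0,0,40,0,0,0,0,0,0,40])

```text
time_s: 15.9
tcp_pos: [0.6097, 0.2268, 0.089]
ee_rot: [0.703, 0.075, 0.703, -0.075]
ft_force: [-2.2, -0.3, 4.1]
gripper_width: 0.478
```

Contact is felt at the height where it was grasped. I'll release and raise.

send_rows(steps=[0,0,0,0,0,0,50,0,0,0,0,0,0,56,0,0,0,0,0,0,62,0,0,0,0,0,0,62,0,0,0,0,0,0,62])

```text
time_s: 16.4
tcp_pos: [0.6095, 0.2267, 0.0881]
ee_rot: [0.703, 0.075, 0.703, -0.075]
ft_force: [0.1, 0.6, 0.2]
gripper_width: 0.65
```

send_rows(steps=[-10,0,0,0,0,0,62,-30,0,0,0,0,0,62,-40,0,0,0,0,0,62,-40,0,0,0,0,0,62,-20,0,0,0,0,0,62])

```text
time_s: 16.9
tcp_pos: [0.6111, 0.2272, 0.2341]
ee_rot: [0.705, 0.076, 0.701, -0.074]
ft_force: [0.3, -0.0, -0.0]
gripper_width: 0.653
```

send_rows(steps=[-30,0,-30,0,0,0,62,0,0,-40,0,0,0,62,0,0,-40,0,0,0,62,0,0,-40,0,0,0,62,0,0,0,0,0,0,62])

```text
time_s: 17.4
tcp_pos: [0.4594, 0.259, 0.2585]
ee_rot: [0.703, 0.074, 0.704, -0.074]
ft_force: [0.5, -0.5, -1.0]
gripper_width: 0.652
```

```bash
python3 - <<'E'
from h import *
for n in("wrist","top","side"):
    im=imaging.get_image(n)[:,:,::-1];cv2.imwrite(f"pics/{n}9.png",im)
    if n=="top": cv2.imwrite("pics/top9c.png",cv2.resize(im[155:275,220:480],None,fx=3,fy=3,interpolation=cv2.INTER_CUBIC))
    if n=="side": cv2.imwrite("pics/side9c.png",cv2.resize(im[140:370,210:420],None,fx=2.5,fy=2.5,interpolation=cv2.INTER_CUBIC))
s=manip.sense();print(s["tcp_pos"],s["time_s"],s["ft_force"])
E
```

```text
[0.46345104 0.25849224 0.259236  ] 17.55 [0.28063303 0.18986631 0.09531231]
```

View pics/top9c.png

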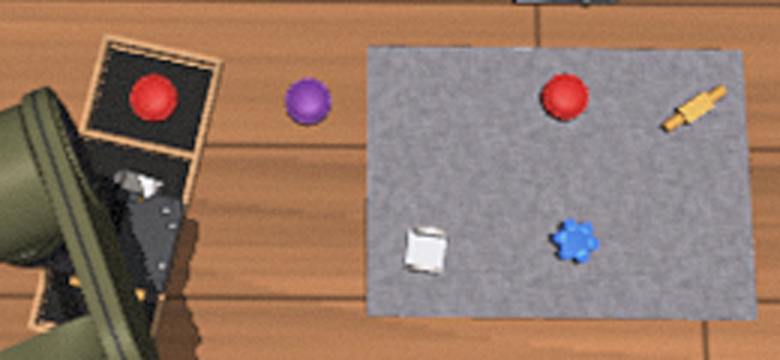

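View pics/side9c.png

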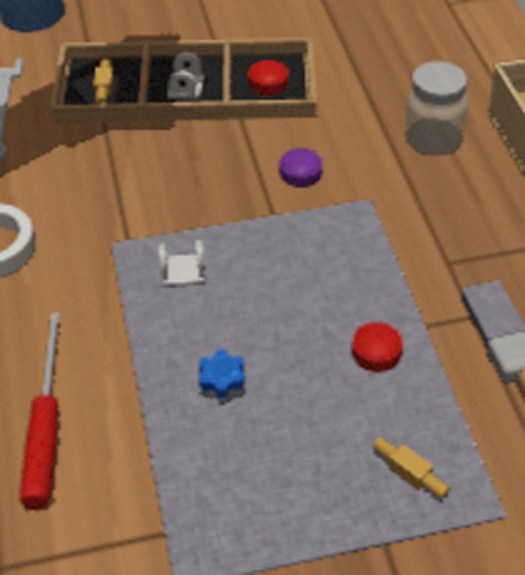

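View pics/wrist9.png

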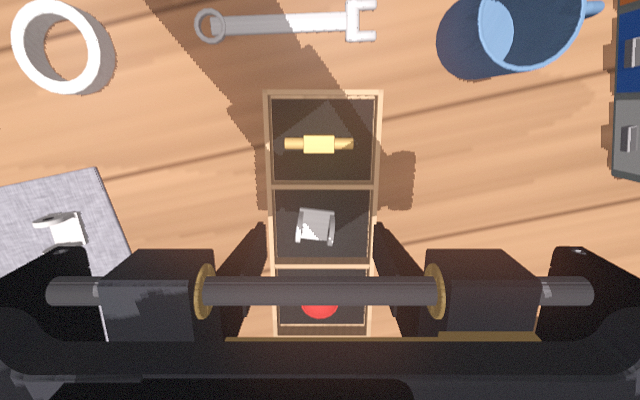

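The side crop shows the shaft (103,80), bracket (186,77) and cover (268,77) flat, one per compartment. The top and wrist views agree. The spare bracket, cover and shaft and the knob are where they started. The arm is clear with its fingertips about 18 cm up, so I'm handing in.

```bash
python3 - <<'E'
from workcell import order
print(order.finish_job())
E
```

```text
the job is handed in; nothing more can be done
None
```

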